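# Free the passive leaf of the mould cupboard

## Robot

A 6-joint arm with a two-finger parallel gripper is mounted at the origin on the work surface. World frame = base frame: x ahead of the robot, y to its left, z up, the work surface at z = 0. Lengths are in mm, angles in degrees, forces in N, time in s.
With the tool pointing down it reaches from about 350 to 850 mm from the base axis. Payload 8.1 kg.
Tool frame: the origin (TCP) lies midway between the tips of the shut fingers; the grasp point (between the pads) lies 19 mm behind it; z points along the fingers, y is the line along which they close (so a half turn about z gives the same grasp; the last joint's range is limited). The gripper opens to 85 mm and grips with 20 to 120 N. Pads are 22 mm wide; open, the fingers measure 114 mm over their backs; the gripper's body (76 mm by 85 mm) begins 54 mm behind the grasp point. The pads swing forward as they close: fully open they stand 13 mm farther back than shut.
Start: joints at [62.086, 7.471, 85.268, -0, 87.261, -4.893], TCP at [234.625, 552.229, 231.292] pointing down, gripper open.
Joint ranges: [-169.43, 169.43], [-51.17, 129.36], [1.28, 143.12], [-76.62, 256.62], [0, 156.53], [-152.29, 152.29]. Speed limits (degrees/s): [136.94, 136.94, 159.86, 180, 180, 180].

## Interface

Orientations are given as [roll, pitch, yaw] about the fixed x, y, z axes, in that order (R = Rz(yaw) Ry(pitch) Rx(roll)).
In Python, from bench import r gives the robot as it stands.
- The arm moves only by the tool step_arm, never from a script. Its arguments are lists of equal length, an entry for each row: "delta_pos": the shift along the world's x, y, z in units of 200 mm (1.0 is 200 mm), a list of three; "spin": the turn about the world's z in units of 180 degrees (1.0 is 180 degrees). In form: {"delta_pos": [[dx, dy, dz], ...], "spin": [spin, ...]}. A call has 1 to 8 rows; each row shifts and turns the commanded pose from where the row before left it; what a row does not reach is not made up. A row lasts 1/8 s, in which the tool goes at most 62.5 mm and 10.7 degrees, less where a joint would pass 70% of its speed; a pose out of reach is approached as far as the arm can. A call with a number of a shift or a turn outside -1 to 1 is refused whole. A call with a gripper value outside its range is refused whole. "gripper" is the opening, from -1 (shut) to 1 (fully open), set as the call begins (left out, the last holds). The fingers move at their own pace and stop on an object; "squeeze" is the grip in N (left out, the last holds). Time passes only in rows, so rows that do not move let the fingers close. It gives the time, the measured TCP pose, the force, the opening and the grip force at its end, in the units of the state.
- r.sense(): the state, without advancing time (a new reading comes with each control period).
- r.snapshot(name): name is "scene" or "top"; returns a dict with "pixels" (480x640x3 uint8, blue, green, red), "fx", "fy", "cx", "cy" (pixels), "dist_coeffs" ([k1, k2, p1, p2, k3] as OpenCV has them; the pictures are not rectified), "camera_from_world" (4x4, takes a point from world to camera coordinates). Camera axes: x right, y up, looking along -z (the intrinsics and any distortion apply to the point x, -y, -z); pixel columns grow to the right and rows downward; lengths in mm; the calibration is good to about 2 mm. A picture is of the moment at which its call begins. There is no depth.
- r.hand_in(): hands the job in; it is judged then, once.
The state is a dict: "time": time; "joint_pos": joint angles; "qd": joint speeds; "joint_efforts": joint torques, N m; "tool_pos": TCP position; "tcp_rot": TCP orientation; "ft_force": force on the tool from outside, world axes, zero at the start; "wrist_torque": the same for the moment, N m; "finger_gap": finger opening in mm; "grip_force": force on a finger pad.
Only numpy, scipy, OpenCV 4.12 (cv2) and the standard library are available. Lean on these libraries where they do the work, as an engineer would, in place of code of your own. Each camera call takes 0.05 s, during which the arm holds its last target. There are 200 camera calls.

## Task

On the bench stands a low cupboard with a pair of green doors: the active door carries the yellow cover strip, which hides the flush bolt of the passive door. Swing the active door well open by its own handle (60 degrees or more), then push the red tab of the flush bolt all the way down so that the passive door is free, and leave the active door standing open. Do not disturb the asphalt specimen that stands in its tin beside the cupboard.

Things in the scene. Friction and masses are not known exactly. Their poses are not given: they have to be found in the camera images.
- active_door (a joint): Active door's opening angle, rad: 0 shut, grows as the free edge swings out to the robot; stop at 1.6. Green leaf 198 mm wide, 18 thick, top edge 222 above the bench, hinged at its right end as one faces it. Starts 0 to 0.06, friction 0.1 N m, stays where left. The yellow boxed strip on its free edge, full height, 46 deep, reaches 55 mm over the passive door and boxes in the bolt tab.
- active_handle (a point): Grip point on the active door's handle: black upright round bar, 11 mm thick, 45 mm off the leaf. On the bar's axis, 197 mm above the bench (bar: 115 to 215). Axes turn with the door: z up, x into the leaf, y to the free edge. Hinge axis: 45 mm along +x and 125 along -y from here. Strip begins 69 mm along +y. Cupboard top 240 mm high. The passive door's like handle is 190 mm along +y.
- bolt_tab (a point): Pressing point of the passive door's flush bolt: middle of the red tab's flat top, 23 mm off the door's face, 25 mm from the meeting line. Tab sticks out 36 mm, 28 wide, 8 thick. Axes: z up, x into the passive door, y away from the active door. Top starts 209 to 212 mm above the bench (bolt shot up into the head), slides straight down to 184 (hard stop); friction 4 N, stays where left.
- specimen: Bystander not to be shifted: dark stone-flecked asphalt core, 100 mm across, seated in a bright tin 104 mm across, together 118 mm high, 1.3 kg. Origin at the centre of its underside. Stands on the bench beside the passive end of the cupboard.

How it is judged:
By the outcome, as a careful person would: the job done as asked, in the order asked, and still so for the second after the job is handed in, with the robot touching nothing.
It also fails if it takes over 42 s, if anything falls off the work surface, if the arm or the gripper's body presses on something with over 40 N, if the wrist force passes 120 N, or if a joint passes its speed limit or range.

## Working session

There is one attempt and no reset: what is moved stays moved. The work goes in short steps, Python scripts to look and compute and a tool call to move; the robot and the scene stay as the last step left them, time stands still between calls to the robot, and variables do not carry over. Pictures are saved under pics/ and viewed, at most 10 in all, crops included, and the job is handed in when it is done.

Besides the shell and the picture viewer there is one more tool, called after "Call:" in YAML: its name, and indented under it one key for each argument. step_arm: Moves the arm, as the interface text tells. Shifts and turns lie within -1 to 1; 1 stands for 200 mm of shift or 180 degrees of turn. Its arguments: {"type":"object","properties":{"delta_pos":{"type":"array","items":{"type":"array","items":{"type":"number","minimum":-1,"maximum":1}}},"spin":{"type":"array","items":{"type":"number","minimum":-1,"maximum":1}},"gripper":{"type":"number"},"squeeze":{"type":"number"}},"required":["delta_pos","spin"]}

```bash
mkdir -p pics; ls; python3 - <<'E'
from bench import r
import cv2,numpy as np
for n in("scene","top"):
    s=r.snapshot(n); cv2.imwrite(f"pics/{n}0.png",s["pixels"])
    M=s["camera_from_world"]; M=np.array(M); print(n,s["fx"],s["cx"],s["cy"],s["dist_coeffs"],(-M[:3,:3].T@M[:3,3]).round(),M[:3,:3].round(2).tolist())
print({k:np.round(v,2).tolist() for k,v in r.sense().items()})
E
```

```text
pics
scene 520.4673233048654 314.26195654279763 246.09876387307406 [-0.01624044  0.          0.          0.          0.        ] [ 664. -310.  912.] [[1.0, -0.0, -0.01], [0.01, 0.88, 0.47], [0.01, -0.47, 0.88]]
top 617.4574919597138 329.89490314474784 236.0110555945788 [-0.21828898  0.          0.          0.          0.        ] [ 429.   90. 1423.] [[0.01, -1.0, -0.02], [0.99, 0.0, 0.16], [-0.16, -0.02, 0.99]]
{'time': 0.1, 'joint_pos': [62.08, 7.51, 85.32, 0.0, 87.26, -4.89], 'qd': [0.06, -0.2, -0.18, 0.1, -0.09, -0.01], 'joint_efforts': [0.0, -57.09, -50.19, -0.0, 0.01, 0.0], 'tool_pos': [234.39, 551.78, 230.31], 'tcp_rot': [-179.9, -0.01, 156.98], 'ft_force': [-0.03, -0.2, 0.32], 'wrist_torque': [0.02, -0.01, 0.0], 'grip_force': 0.0, 'finger_gap': 85.13}
```

View pics/scene0.png

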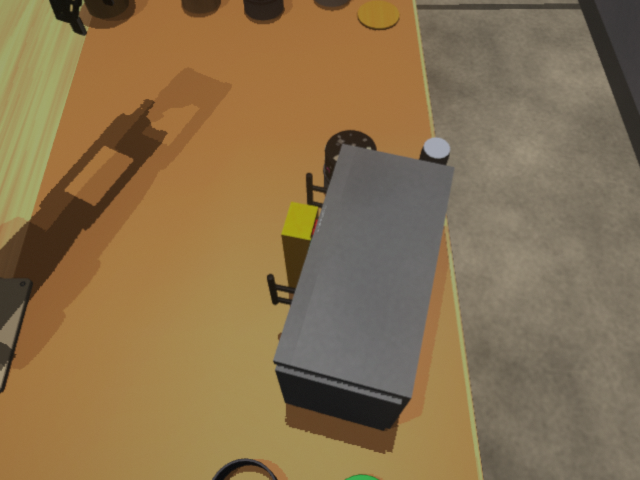

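View pics/top0.png

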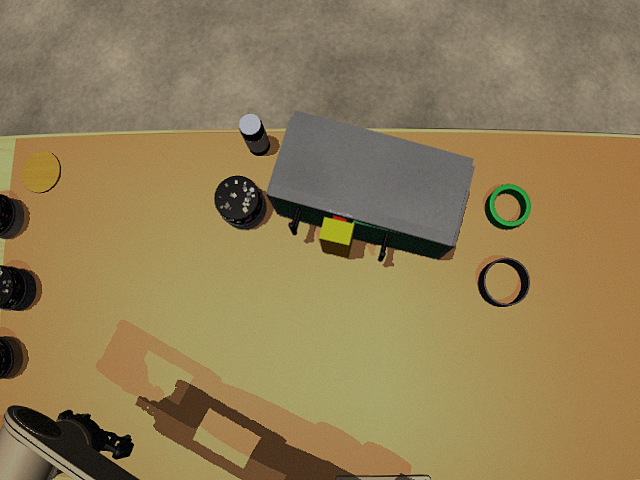

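Both views show the cupboard facing the robot. The active handle is at scene (271,277) / top (386,237). The passive handle is at scene (310,177) / top (296,212), and the yellow strip at scene (300,220) / top (337,236). The specimen is at top (239,200). Next I'll zoom in.

```bash
cat > h.py <<'E'
from bench import r
import cv2,numpy as np
def cam(n):
    s=r.snapshot(n); M=np.array(s["camera_from_world"])
    K=np.array([[s["fx"],0,s["cx"]],[0,s["fy"],s["cy"]],[0,0,1]])
    return s["pixels"],M,K,np.array(s["dist_coeffs"])
def ray(c,uv):
    _,M,K,D=c
    x,y=cv2.undistortPoints(np.array([[uv]],float),K,D)[0,0]
    R=M[:3,:3]; return -R.T@M[:3,3], R.T@np.array([x,-y,-1])
def onz(c,uv,z):
    o,d=ray(c,uv); return (o+d*(z-o[2])/d[2]).round(1)
def proj(c,p):
    _,M,K,D=c
    q=(M[:3,:3]@np.array(p,float)+M[:3,3])*[1,-1,-1]
    return cv2.projectPoints(q.reshape(1,1,3),np.zeros(3),np.zeros(3),K,D)[0][0,0].round(1)
def crop(c,x,y,w,h,k,name):
    cv2.imwrite(f"pics/{name}.png",cv2.resize(c[0][y:y+h,x:x+w],None,fx=k,fy=k,interpolation=cv2.INTER_CUBIC))
E
python3 - <<'E'
from h import *
s=cam("scene");t=cam("top")
a=cv2.resize(s[0][130:330,250:350],None,fx=3,fy=3,interpolation=cv2.INTER_CUBIC)
b=cv2.resize(t[0][170:290,200:480][:, 60:220],None,fx=3,fy=3,interpolation=cv2.INTER_CUBIC)
o=np.zeros((600,800,3),np.uint8);o[:600,:300]=a;o[:360,310:790]=b
cv2.imwrite("pics/c1.png",o)
# yellow top mask
for n,c in(("s",s),("t",t)):
    h=cv2.cvtColor(c[0],cv2.COLOR_BGR2HSV)
    m=cv2.inRange(h,(26,200,150),(34,255,255)); 
    k,l,st,ce=cv2.connectedComponentsWithStats(m)
    for i in range(1,k):
        if st[i,4]>150: print(n,st[i],ce[i], onz(c,ce[i],222))
E
```

```text
s [282 202  35  37 895] [299.33296089 220.27821229] [631.6 105.5 222. ]
t [320 218  34  26 582] [336.04982818 230.29037801] [631.7 106.8 222. ]
```

View pics/c1.png

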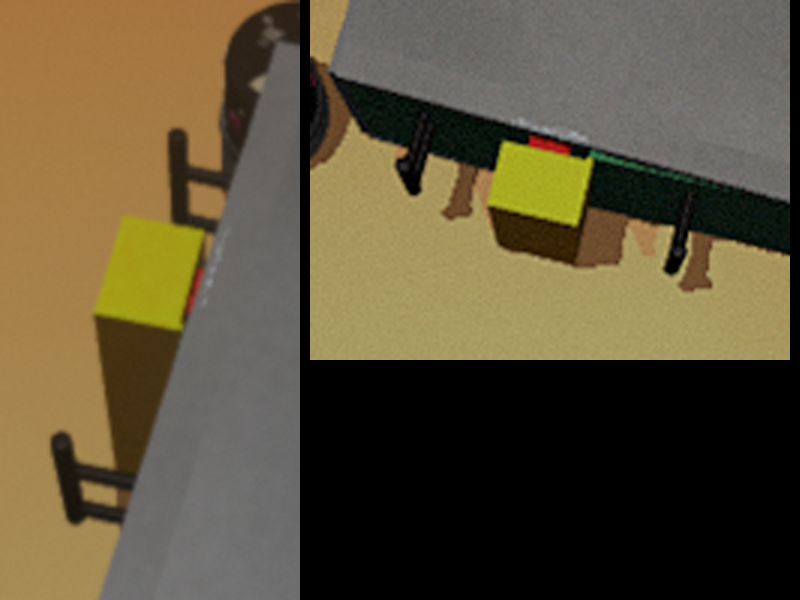

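```bash
python3 - <<'E'
from h import *
s=cam("scene");t=cam("top")
A=onz(s,(270.8,275.8),215);P=onz(s,(309.2,174.2),215)
print("A",A,"P",P,np.linalg.norm(A-P),"dir",np.degrees(np.arctan2(*(P-A)[1::-1])))
print("A bottom z115",onz(s,(275.3,303),115),"P in top",proj(t,P),proj(t,A),[proj(t,[A[0],A[1],115])])
# cupboard top front edge + corners
for n,c,pts in(("s",s,[(345,147),(453,167),(408,387),(278,365)]),("t",t,[(295,112),(473,157),(456,247),(269,194)])):
    print(n,[onz(c,p,240)[:2].tolist() for p in pts])
print("specimen",onz(t,(238.5,199.5),118))
# yellow corners
print("yel s",[onz(s,(250+x/3,130+y/3),222)[:2].tolist() for x,y in((124,217),(203,232),(184,328),(96,315))])
print("yel t",[onz(t,(260+(x-310)/3,170+y/3),222)[:2].tolist() for x,y in((502,143),(592,158),(580,224),(490,206))])
print("red t",[onz(t,(260+(x-310)/3,170+y/3),210)[:2].tolist() for x,y in((530,137),(570,142),(568,152))])
E
```

```text
A [590.3  14.5 215. ] P [646.3 197.9 215. ] 191.75911973097917 dir 73.02028915541389
A bottom z115 [589.1  11.9 115. ] P in top [290.4 223.5] [382.7 251.7] [array([379.8, 257.9])]
s [[705.1, 233.5], [875.7, 191.5], [774.6, -154.9], [607.4, -125.7]]
t [[871.7, 191.0], [778.5, -167.0], [596.6, -126.9], [700.9, 239.1]]
specimen [716.7 321.2 118. ]
yel s [[618.5, 138.7], [660.0, 128.9], [650.2, 71.7], [605.5, 79.6]]
yel t [[657.0, 130.8], [647.1, 71.4], [603.2, 79.2], [614.9, 138.3]]
red t [[663.4, 112.5], [660.1, 85.9], [653.3, 87.2]]
```

Handle top is at about (590,14), door already about 3° open (its direction is about 78°), hinge at about (608,-117), tab at about (644,104). The grip yaw should be about -12°, a half turn round, so the last joint stays in range.

Call:
step_arm:
  delta_pos:
    - [0.1,-0.16,0.05]
    - [0.1,-0.16,0.05]
    - [0.1,-0.16,0.05]
    - [0.1,-0.16,0.05]
    - [0.1,-0.16,0.05]
    - [0.1,-0.16,0.05]
    - [0.1,-0.16,0]
    - [0.1,-0.16,0]
  spin: [-0.055,-0.055,-0.055,-0.055,-0.055,-0.055,-0.055,-0.055]
  gripper: 0.1
  squeeze: 30

```text
time: 1.3
tool_pos: [395.2, 295.2, 291.6]
tcp_rot: [180.0, -0.0, 77.5]
ft_force: [-0.3, 1.4, -0.3]
finger_gap: 46.8
grip_force: 0.0
```

Call:
step_arm:
  delta_pos:
    - [0.1,-0.16,0]
    - [0.1,-0.16,0]
    - [0.1,-0.16,0]
    - [0.1,-0.16,0]
    - [0.1,-0.16,0]
    - [0.1,-0.16,0]
    - [0.1,-0.16,0]
    - [0.1,-0.16,0]
  spin: [-0.055,-0.055,-0.055,-0.055,-0.055,-0.055,-0.055,-0.055]

```text
time: 2.3
tool_pos: [555.2, 39.1, 291.3]
tcp_rot: [-180.0, -0.0, -1.8]
ft_force: [0.4, 0.0, -1.3]
finger_gap: 46.7
grip_force: 0.0
```

Call:
step_arm:
  delta_pos:
    - [0.09,-0.06,0]
    - [0.085,-0.065,0]
    - [0,0,-0.1]
    - [0,0,-0.1]
    - [0,0,0]
  spin: [-0.03,-0.026,0,0,0]

```text
time: 2.92
tool_pos: [587.3, 16.0, 247.6]
tcp_rot: [180.0, 0.3, -11.4]
ft_force: [-0.3, 1.1, -0.0]
finger_gap: 47.1
grip_force: 0.0
```

```bash
python3 - <<'E'
from h import *
s=cam("scene");t=cam("top")
st=r.sense();p=np.array(st["tool_pos"]);print(p,st["tcp_rot"])
print("tcp px",proj(s,p),proj(t,p),"A215",proj(s,(590.3,14.5,215)),proj(t,(590.3,14.5,215)))
a=cv2.resize(s[0][180:330,230:380],None,fx=3,fy=3,interpolation=cv2.INTER_CUBIC)
b=cv2.resize(t[0][180:290,310:420],None,fx=3,fy=3,interpolation=cv2.INTER_CUBIC)
o=np.zeros((450,790,3),np.uint8);o[:,:450]=a;o[:330,460:790]=b
cv2.imwrite("pics/c2.png",o)
E
```

```text
[588.9115121   15.81315372 250.80179983] [ 1.79994858e+02  6.51640437e-02 -1.14276241e+01]
tcp px [267.6 264.3] [383.2 250. ] A215 [270.8 275.8] [382.7 251.7]
```

View pics/c2.png

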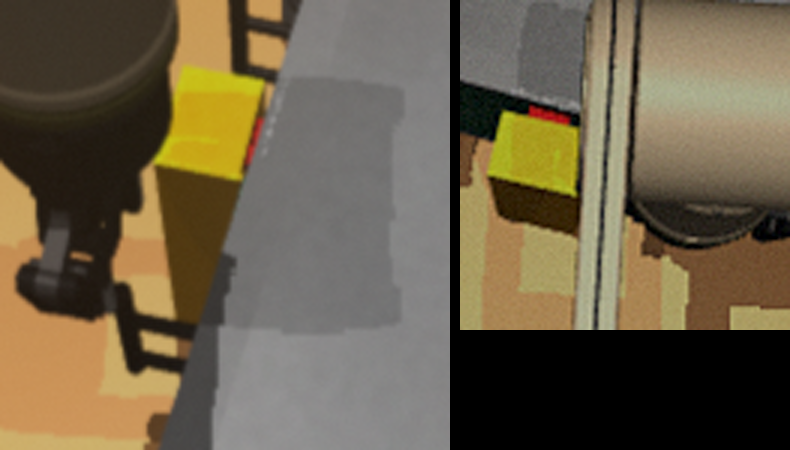

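The bar top is at crop (120,290). The near fingertip corner at (103,310) agrees with the projected TCP, so the bar lies between the open fingers. I'll descend and grip.

Call:
step_arm:
  delta_pos:
    - [0.005,-0.01,-0.1]
    - [0,0,-0.1]
    - [0,0,-0.1]
    - [0,0,-0.04]
    - [0,0,0]
  spin: [0,0,0,0,0]

```text
time: 3.65
tool_pos: [590.0, 13.3, 182.2]
tcp_rot: [180.0, 0.1, -11.5]
ft_force: [-0.6, -0.6, -0.0]
finger_gap: 47.1
grip_force: 0.0
```

Call:
step_arm:
  delta_pos:
    - [0,0,0]
    - [0,0,0]
    - [0,0,0]
    - [0,0,0]
    - [0,0,0]
  spin: [0,0,0,0,0]
  gripper: -1
  squeeze: 30

```text
time: 4.28
tool_pos: [591.3, 13.8, 184.4]
tcp_rot: [-179.9, -0.1, -11.5]
ft_force: [-0.6, 5.4, 6.0]
finger_gap: 9.7
grip_force: 29.6
```

```bash
python3 - <<'E'
import numpy as np
A=np.array([590.5,13.7])
R=lambda a:np.array([[np.cos(a),-np.sin(a)],[np.sin(a),np.cos(a)]])
f=np.radians(78); u=np.array([np.cos(f),np.sin(f)]);n=np.array([u[1],-u[0]])
H=A+45*n-125*u; print(H)
P=[H+R(np.radians(5*k))@(A-H) for k in range(17)]
for k in range(16): print(k,(P[k+1]-P[k]).__truediv__(200).round(3),P[k+1].round(1))
E
```

```text
[ 608.52768068 -117.92447618]
0 [-0.057 -0.01 ] [579.1  11.6]
1 [-0.056 -0.015] [567.9   8.6]
2 [-0.054 -0.02 ] [557.    4.5]
3 [-0.052 -0.025] [ 5.466e+02 -4.000e-01]
4 [-0.05  -0.029] [536.6  -6.3]
5 [-0.047 -0.033] [527.1 -12.9]
6 [-0.044 -0.037] [518.3 -20.4]
7 [-0.041 -0.041] [510.1 -28.7]
8 [-0.037 -0.045] [502.7 -37.6]
9 [-0.033 -0.048] [496.1 -47.1]
10 [-0.029 -0.05 ] [490.4 -57.2]
11 [-0.024 -0.053] [485.5 -67.7]
12 [-0.02  -0.055] [481.6 -78.6]
13 [-0.015 -0.056] [478.7 -89.8]
14 [-0.01  -0.057] [ 476.7 -101.3]
15 [-0.005 -0.058] [ 475.8 -112.8]
```

Call:
step_arm:
  delta_pos:
    - [-0.057,-0.01,0]
    - [-0.056,-0.015,0]
    - [-0.054,-0.02,0]
    - [0,0,0]
  spin: [0.028,0.028,0.028,0]

```text
time: 4.78
tool_pos: [556.8, 5.2, 184.4]
tcp_rot: [-179.9, -0.0, 3.7]
ft_force: [-4.2, 7.7, 7.1]
finger_gap: 10.4
grip_force: 30.1
```

Call:
step_arm:
  delta_pos:
    - [-0.052,-0.023,0]
    - [-0.05,-0.027,0]
    - [-0.047,-0.032,0]
    - [-0.044,-0.037,0]
    - [-0.041,-0.041,0]
    - [0,0,0]
  spin: [0.028,0.028,0.028,0.028,0.028,0]

```text
time: 5.52
tool_pos: [509.3, -27.2, 184.3]
tcp_rot: [-179.9, 0.0, 28.9]
ft_force: [-9.4, 8.6, 11.6]
finger_gap: 9.9
grip_force: 30.6
```

Call:
step_arm:
  delta_pos:
    - [-0.04,-0.041,0]
    - [-0.036,-0.045,0]
    - [-0.031,-0.048,0]
    - [-0.026,-0.051,0]
    - [-0.022,-0.053,0]
    - [-0.018,-0.055,0]
    - [-0.015,-0.056,0]
    - [0,0,0]
  spin: [0.028,0.028,0.028,0.028,0.028,0.028,0.028,0]

```text
time: 6.52
tool_pos: [474.5, -99.2, 184.4]
tcp_rot: [179.7, -0.0, 64.1]
ft_force: [9.1, -2.7, -0.6]
finger_gap: 10.2
grip_force: 29.8
```

Call:
step_arm:
  delta_pos:
    - [0,0,0]
    - [0,0,0]
    - [0,0,0]
    - [0,0,0]
  spin: [0,0,0,0]
  gripper: 0

```text
time: 7.02
tool_pos: [472.7, -97.5, 183.1]
tcp_rot: [-180.0, 0.0, 64.1]
ft_force: [0.9, 0.7, -0.4]
finger_gap: 42.8
grip_force: 0.0
```

Call:
step_arm:
  delta_pos:
    - [0,0,0.1]
    - [0,0,0.15]
    - [0,0,0.2]
    - [0,0,0.2]
    - [0,0,0]
  spin: [0,0,0,0,0]

```text
time: 7.65
tool_pos: [474.4, -98.0, 317.4]
tcp_rot: [179.6, -0.1, 64.1]
ft_force: [0.3, -0.3, 0.7]
finger_gap: 42.8
grip_force: 0.0
```

```bash
python3 - <<'E'
from h import *
s=cam("scene");t=cam("top")
for n,c in(("s",s),("t",t)):
    h=cv2.cvtColor(c[0],cv2.COLOR_BGR2HSV)
    m=cv2.inRange(h,(0,190,90),(6,255,255))|cv2.inRange(h,(174,190,90),(180,255,255))
    k,l,st,ce=cv2.connectedComponentsWithStats(m)
    for i in range(1,k):
        if st[i,4]>20: print(n,st[i],ce[i].round(1), onz(c,ce[i],210))
a=cv2.resize(s[0][150:300,220:350],None,fx=3,fy=3,interpolation=cv2.INTER_CUBIC)
b=cv2.resize(t[0][190:330,290:420],None,fx=3,fy=3,interpolation=cv2.INTER_CUBIC)
o=np.zeros((450,790,3),np.uint8);o[:,:390]=a;o[:420,400:790]=b
cv2.imwrite("pics/c3.png",o)
E
```

```text
s [297 217  20  18 241] [306.5 225.2] [642.4 103.7 210. ]
t [329 215  18  20 239] [337.4 224.6] [645.3 104.3 210. ]
```

View pics/c3.png

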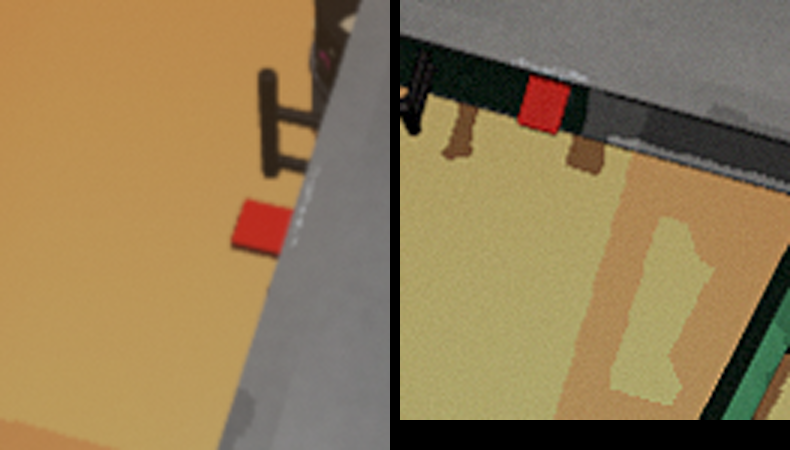

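The active door stands wide open (lower right of the top crop). The red tab is clear, at scene (306,225) / top (337,225), which puts it at about (644,104). I'll go above it with the fingers shut.

Call:
step_arm:
  delta_pos:
    - [0.105,0.126,0]
    - [0.105,0.126,0]
    - [0.105,0.126,0]
    - [0.105,0.126,0]
    - [0.105,0.126,0]
    - [0.105,0.126,0]
    - [0.105,0.126,0]
    - [0.105,0.126,0]
  spin: [-0.055,-0.055,-0.055,-0.055,-0.055,-0.055,-0.055,-0.055]
  gripper: -1

```text
time: 8.75
tool_pos: [640.6, 104.9, 310.8]
tcp_rot: [179.9, 0.2, -15.4]
ft_force: [0.7, -1.0, 0.1]
finger_gap: 0.1
grip_force: 0.0
```

Call:
step_arm:
  delta_pos:
    - [0,0,-0.15]
    - [0,0,-0.15]
    - [0,0,-0.05]
    - [0,0,0]
    - [0,0,0]
  spin: [0,0,0,0,0]

```text
time: 9.38
tool_pos: [641.4, 104.0, 244.8]
tcp_rot: [-180.0, -0.1, -15.1]
ft_force: [0.0, 0.2, 0.2]
finger_gap: -0.0
grip_force: 0.0
```

Call:
step_arm:
  delta_pos:
    - [0.005,0,-0.05]
    - [0,0,-0.05]
    - [0,0,-0.04]
    - [0,0,-0.03]
    - [0,0,-0.03]
    - [0,0,-0.03]
    - [0,0,0]
  spin: [0,0,0,0,0,0,0]

```text
time: 10.25
tool_pos: [641.8, 104.1, 196.7]
tcp_rot: [-180.0, 0.0, -15.1]
ft_force: [1.1, 0.1, -0.5]
finger_gap: -0.2
grip_force: 0.0
```

Call:
step_arm:
  delta_pos:
    - [0,0,-0.02]
    - [0,0,-0.02]
  spin: [0,0]

```text
time: 10.5
tool_pos: [642.1, 104.1, 189.5]
tcp_rot: [-180.0, -0.0, -15.1]
ft_force: [-1.5, -0.3, 2.9]
finger_gap: 0.0
grip_force: 1.9
```

Call:
step_arm:
  delta_pos:
    - [0,0,-0.015]
    - [0,0,-0.015]
    - [0,0,-0.01]
    - [0,0,0]
  spin: [0,0,0,0]

```text
time: 11.0
tool_pos: [642.2, 104.1, 183.7]
tcp_rot: [-180.0, -0.1, -15.1]
ft_force: [-7.0, -1.6, 15.5]
finger_gap: 0.1
grip_force: 7.9
```

Call:
step_arm:
  delta_pos:
    - [0,0,-0.005]
    - [0,0,-0.005]
    - [0,0,0]
    - [0,0,0]
  spin: [0,0,0,0]

```text
time: 11.5
tool_pos: [642.3, 104.1, 183.5]
tcp_rot: [-180.0, -0.2, -15.1]
ft_force: [-12.4, -1.3, 24.7]
finger_gap: -0.0
grip_force: 12.5
```

The tab is at its hard stop: the force rose with no further travel. I'll lift off and move clear.

Call:
step_arm:
  delta_pos:
    - [0,0,0.05]
    - [0,0,0.15]
    - [0,0,0.2]
    - [0,0,0.25]
    - [-0.2,0.1,0]
    - [-0.25,0.15,0]
    - [-0.25,0.15,0]
    - [0,0,0]
  spin: [0,0,0,0,0,0,0,0]

```text
time: 12.5
tool_pos: [498.9, 185.9, 308.7]
tcp_rot: [-180.0, 0.1, -14.9]
ft_force: [0.7, -0.2, -0.2]
finger_gap: 0.0
grip_force: 0.0
```

```bash
python3 - <<'E'
from h import *
s=cam("scene");t=cam("top")
pr=[]
for n,c in(("s",s),("t",t)):
    h=cv2.cvtColor(c[0],cv2.COLOR_BGR2HSV)
    m=cv2.inRange(h,(0,190,90),(6,255,255))|cv2.inRange(h,(174,190,90),(180,255,255))
    k,l,st,ce=cv2.connectedComponentsWithStats(m)
    for i in range(1,k):
        if st[i,4]>20: print(n,st[i],ce[i].round(1), "exp z184/210",proj(c,(644,104,184)),proj(c,(644,104,210)))
a=cv2.resize(s[0][100:480,150:480],None,fx=1.2,fy=1.2)
b=cv2.resize(t[0][90:390,190:510],None,fx=1.2,fy=1.2)
o=np.zeros((456,790,3),np.uint8);o[:,:396]=a;o[:360,400:784]=b
cv2.imwrite("pics/c4.png",o); print("spec now px ref (238.5,199.5)"); print(r.sense()["tool_pos"])
E
```

```text
s [298 225  16  17 188] [305.6 233.1] exp z184/210 [308.  233.2] [307.6 225. ]
t [330 217  17  20 236] [337.6 226.4] exp z184/210 [337.7 227.5] [337.5 225.2]
spec now px ref (238.5,199.5)
[501.66063278 184.21467848 309.12339867]
```

View pics/c4.png

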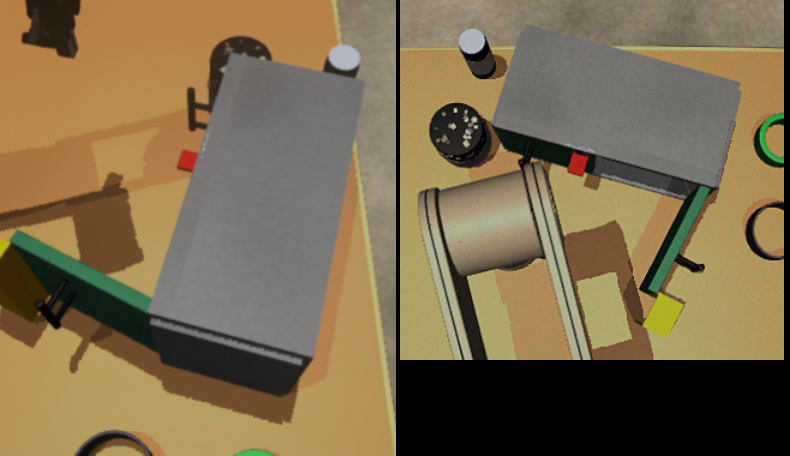

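The tab centre has dropped to scene row 233, which matches z = 184. The door stands about 75° open, the specimen at crop (458,130) hasn't moved, and the arm is clear. I'll hand in.

```bash
python3 -c "
from bench import r
print(r.hand_in())"
```

```text
the job is handed in; nothing more can be done
None
```

I handed the job in at about 12.6 s: the active door stands about 75° open, the bolt tab is pushed down to its hard stop, and the specimen did not visibly move; no verdict came back.

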